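# Load a stack-nest specimen bin and stack its mate on the ledges

### The arm

A 6-joint arm with a two-finger parallel gripper is mounted at the origin on the work surface. World frame = base frame: x ahead of the robot, y to its left, z up, the work surface at z = 0. Lengths are in mm, angles in rad, forces in N, time in s.
With the tool pointing down it reaches from about 350 to 875 mm from the base axis. Payload 4.2 kg.
Tool frame: the origin (TCP) lies at the very end of the fingers, on their centre line; the grasp point (between the pads) lies 19 mm behind it; z points along the fingers, y is the line along which they close (so a half turn about z gives the same grasp; the last joint's range is limited). The gripper opens to 85 mm and grips with 20 to 120 N. Pads are 22 mm wide; open, the fingers measure 114 mm over their backs; the gripper's body (76 mm by 85 mm) begins 54 mm behind the grasp point. The pads swing forward as they close: fully open they stand 13 mm farther back than shut.
Start: joints at [1.541, 0.385, 0.008, 0, -1.194, -0.259], TCP at [177.969, 599.104, 231.312] pointing down, gripper open.
Joint ranges: [-3.14, 3.14], [-1.21, 2.06], [-1.07, 1.41], [-3.16, 2.05], [-2.99, -0.16], [-3.1, 3.1]. Speed limits (rad/s): [2.79, 2.79, 3.14, 3.14, 3.14, 3.14].

### API

Orientations are given as a unit quaternion [x, y, z, w].
In Python, from bench import arm gives the robot as it stands. The module is installed in compiled form; this text tells all that it offers.
- The arm moves only by the tool drive_tool, never from a script. Its argument "targets" is a list of rows, each a list of 5 numbers: the closure, from -1 (fully open) to 1 (shut), then the shift along the tool's x, y, z in mm, then the turn about the tool's z in degrees. In form: [[grip, tx, ty, tz, roll], ...]. A call has 1 to 12 rows; each row is the pose to reach, as a shift and turn from the pose commanded when the call began, along the tool's axes at that moment; what a row does not reach only later rows make up. A row lasts 1/10 s, in which the tool goes at most 50 mm and 8.59 degrees, less where a joint would pass 70% of its speed; a pose out of reach is approached as far as the arm can. A call with a gripper value outside its range is refused whole. The fingers move at their own pace and stop on an object; the grip force is fixed at half the most. Time passes only in rows, so rows that repeat a pose let the fingers close. It gives the time, the measured TCP pose, the force, the opening and the grip force at its end, in the units of the state.
- arm.read_state(): the state, without advancing time (a new reading comes with each control period).
- arm.get_image(name): name is "side" or "top" or "wrist"; returns the picture (400x640x3 uint8, blue, green, red); there is no depth.
- arm.camera_params(name): a dict with "fov_y" (degrees; the focal length in pixels is half the picture's height over the tangent of half this angle, whatever the lens; pixels are square), "cx", "cy" (the principal point, pixels), "rvec" (rotation vector, rad) and "tvec" (3), from world to camera coordinates, as OpenCV has them; the wrist camera has in their place "tool_from_camera" (4x4, takes a point from camera to tool coordinates, whose origin is the TCP and whose axes are the flange's). Camera axes: x right, y down, z forward; pixel columns grow to the right and rows downward; lengths in mm; the calibration is good to about 2 mm. A picture is of the moment at which its call begins: read the wrist's pose just before it. camera_params takes no time and is no camera call.
- arm.job_done(): hands the job in; it is judged then, once.
The state is a dict: "clock": time; "joints": joint angles; "joint_vel": joint speeds; "joint_efforts": joint torques, N m; "position": TCP position; "ee_rot": TCP orientation; "contact_force": force on the tool from outside, world axes, zero at the start; "wrist_torque": the same for the moment, N m; "gripper_width": finger opening in mm; "grasp_force": force on a finger pad.
Only numpy, scipy, OpenCV 4.12 (cv2) and the standard library are available. Lean on these libraries where they do the work, as an engineer would, in place of code of your own. Each camera call takes 0.05 s, during which the arm holds its last target. There are 200 camera calls.

### The job

Put the tube rack upright on the floor of the dark blue bin, leaving that bin where it stands. Then pick up the light blue bin by its white handle, turn it so that its orange end is over the dark bin's plain end, and set it down on the dark bin so that it rests level on the four ledges, clear of the rack, instead of nesting. Set things down rather than dropping them, and leave the bottle, the jar and the foam block alone.

Things in the scene. Friction and masses are not known exactly. Their poses are not given: they have to be found in the camera images.
- lower_bin: Lower bin: dark blue open stack-nest bin, loose, 0.6 kg, on the bench. Over the rim 198 mm long (x) x 154 wide (y), 100 high; leaning walls 4 thick, foot 164 x 120, floor 4 thick. Origin: centre of the underside; z up; +x to its orange end (the other end is plain blue). Free floor 156 x 92 mm between the pillars.
- lower_bin_ledges (a point): Centre of the lower bin at ledge height, 82 mm above its underside, 18 below its rim. Four pillars inside the long walls (x = +55 and -21 mm, 20 wide, inner faces at y = +-46) end in flat ledges here. The other bin set on the same way round sinks past them; with its orange end over the plain end its underside rests on them, with about 7 mm play each way.
- lower_bin_orange_end (a point): Middle of the top edge of the lower bin's orange end: 92.5 mm along +x from the bin's centre, 100 mm above its underside.
- upper_bin_mid (a point): Bin to be stacked: light sky-blue, loose, 0.4 kg, outer size as the lower bin, grooves in foot and long walls at x = +55 and -21 mm. Point: its centre, 65 mm above its underside; +x to its orange end, z up. It starts on the bench, orange end facing roughly (within 1.2 rad) as the lower bin's. On the ledges this point is 147 mm above the bench.
- upper_bin_handle (a point): Middle of the white grip of the upper bin's handle wall, which stands along the bin's long axis (x) over its centre: grip 90 mm long (x), 12 thick (y), from 96 to 130 mm above the underside; this point is 113 mm above it. At rim height about 60 mm is free on either side.
- upper_bin_orange_end (a point): Middle of the top edge of the upper bin's orange end: 92.5 mm along +x from that bin's centre, 100 mm above its underside.
- tube_rack_mid (a point): Tube rack, loose, 0.22 kg: white block 130 (x) x 56 (y) x 30 mm, capped tubes fixed at both ends (to 55 mm high), between them a grey upright handle fin 44 long (x), 10 thick (y), from 30 to 68 mm high, with 50 mm (x) between the tube groups. Point: its centre, 34 mm above its underside; z up. It goes in either way round, its length along the bin's.
- reagent_bottle: Bystander: white bottle, 60 mm diameter, 120 mm tall, origin at the centre of its underside. Leave alone.
- amber_jar: Bystander: amber jar with black lid, 68 mm diameter, 90 mm tall, origin at the centre of its underside. Leave alone.
- foam_block: Bystander: white block 100 x 60 x 35 mm with three tube caps on top (to 49 mm), origin at the centre of its underside, length along its x. Leave alone.
Mind the look-alikes: they are no part of the job. What is shaped like the part that bears tube_rack_mid but pink or red is not meant.

How it is judged (in metres and radians):
On the way:
1. the tube rack stands upright on the floor of the lower bin, let go (x of tube_rack_mid in the frame of lower_bin between -0.03 and 0.03 m and y of tube_rack_mid in the frame of lower_bin between -0.03 and 0.03 m and z of tube_rack_mid in the frame of lower_bin between 0.03 and 0.046 m and angle between tube_rack_mid's own z axis and vertical below 0.06 rad and contact force between the fingers and tube_rack below 0.05 N), for 0.2 s.
At the end, for the whole second after the job is handed in: Rack upright on the lower bin's floor, within 30 mm of its centre along and across; lower bin flat, within 50 mm of its start; upper bin on the ledges (mid 147 +- 4 mm above the lower underside, 13 mm of centre, tilt < 0.04 rad), orange end over plain end, clear of the rack; all let go, at rest (x of tube_rack_mid in the frame of lower_bin between -0.03 and 0.03 m and y of tube_rack_mid in the frame of lower_bin between -0.03 and 0.03 m and z of tube_rack_mid in the frame of lower_bin between 0.03 and 0.046 m and angle between tube_rack_mid's own z axis and vertical below 0.06 rad and angle between each of lower_bin, upper_bin_mid's own z axis and vertical below 0.04 rad and height (world z) of lower_bin below 0.006 m and distance of lower_bin from where it was at the start of the episode below 0.05 m and z of upper_bin_mid in the frame of lower_bin between 0.143 and 0.151 m and horizontal distance between upper_bin_mid and lower_bin below 0.013 m and x of upper_bin_orange_end in the frame of lower_bin below -0.07 m and x of lower_bin_orange_end in the frame of upper_bin_mid below -0.07 m and contact force between upper_bin and tube_rack below 0.05 N and contact force between upper_bin and lower_bin above 1 N and linear speed of each of upper_bin, tube_rack below 0.02 m/s); the robot touches nothing.
It fails at once if the upper bin or the rack is dropped (moving faster than 0.55 m/s while nothing of the robot touches it: a fall of more than about 15 mm) ((linear speed of upper_bin above 0.55 m/s and contact force between each of the arm, the fingers and upper_bin below 0.02 N) or (linear speed of tube_rack above 0.55 m/s and contact force between each of the arm, the fingers and tube_rack below 0.02 N)).
It fails at once if the bottle, the jar or the foam block is pushed more than 30 mm or tipped (distance of any of reagent_bottle, amber_jar, foam_block from where it was at the start of the episode above 0.03 m or angle between any of reagent_bottle, amber_jar, foam_block's own z axis and vertical above 0.3 rad).
It also fails if it takes over 64 s, if anything falls off the work surface, if the arm or the gripper's body presses on something with over 40 N, if the wrist force passes 120 N, or if a joint passes its speed limit or range.

## Working session

There is one attempt and no reset: what is moved stays moved. The work goes in short steps, Python scripts to look and compute and a tool call to move; the robot and the scene stay as the last step left them, time stands still between calls to the robot, and variables do not carry over. Pictures are saved under pics/ and viewed, at most 10 in all, crops included, and the job is handed in when it is done.

Besides the shell and the picture viewer there is one more tool, called after "Request:" as name([rows], argument=value, ...), one row to a line, values as JSON. drive_tool: Moves the arm, as the interface text tells. Its arguments: {"type":"object","properties":{"targets":{"type":"array","items":{"type":"array","items":{"type":"number"}}}},"required":["targets"]}

```bash
mkdir -p pics; python3 - <<'E'
from bench import arm
import cv2
for n in("top","side"):
    cv2.imwrite(f"pics/{n}0.png",arm.get_image(n)); print(n,arm.camera_params(n))
print(arm.camera_params("wrist")); print(arm.read_state())
E
```

```text
top {'fov_y': 56.32487190996564, 'cx': 320.4816347749839, 'cy': 207.68060603815834, 'rvec': array([ 2.14502454, -2.21014875,  0.09599154]), 'tvec': array([  16.41771783,  559.91333775, 1045.4060191 ])}
side {'fov_y': 55.895663455950185, 'cx': 324.3839874794071, 'cy': 196.82648719057923, 'rvec': array([ 2.00689995, -0.79087463,  0.47088977]), 'tvec': array([-414.47282971,  269.09537894,  538.17136424])}
{'fov_y': 68.5113744761754, 'cx': 323.68557866675167, 'cy': 193.54649209182537, 'tool_from_camera': array([[ 1.08270520e-03, -9.63018620e-01, -2.69432672e-01,
         6.80463434e+01],
       [ 9.99998869e-01,  7.61410294e-04,  1.29699075e-03,
        -5.04980821e-01],
       [-1.04387743e-03, -2.69433772e-01,  9.63018356e-01,
        -1.43638235e+02],
       [ 0.00000000e+00,  0.00000000e+00,  0.00000000e+00,
         1.00000000e+00]])}
{'clock': 0.1, 'joints': array([ 1.54057593e+00,  3.85464179e-01,  6.78481530e-03, -4.59281644e-04,
       -1.19401353e+00, -2.58617115e-01]), 'joint_vel': array([ 0.00064216, -0.00169173,  0.00335813,  0.00252793,  0.00079042,
        0.00054722]), 'joint_efforts': array([-6.89581179e-05, -3.93318522e+01,  1.88930601e+01,  4.19800624e+00,
       -2.60286361e-03,  6.20741474e-06]), 'position': array([177.84187202, 598.62134251, 230.34545997]), 'ee_rot': array([ 9.89577064e-01, -1.44001007e-01, -1.04004735e-04,  9.66427672e-04]), 'contact_force': array([-0.82053826, -0.30004093,  0.28638273]), 'wrist_torque': array([ 0.08777371, -0.07216204, -0.03210103]), 'grasp_force': 0.0, 'gripper_width': 85.28884389880618}
```

View pics/top0.png

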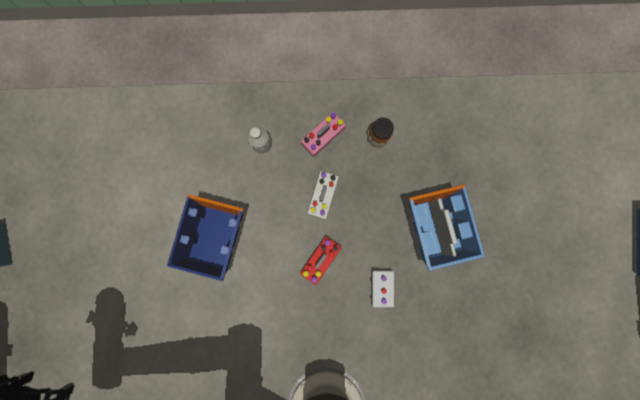

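View pics/side0.png

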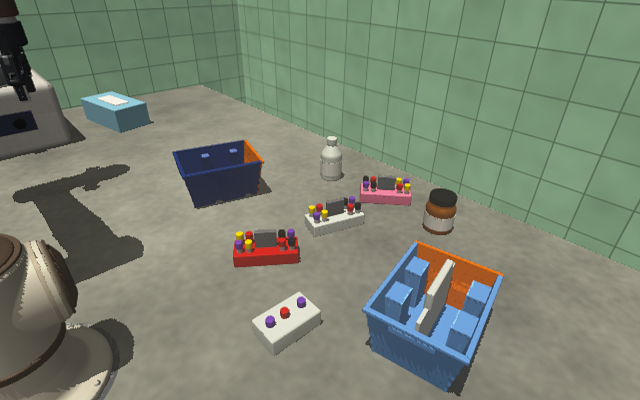

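Rack candidates in the top view: the white rack (323,195), pink rack (323,134), red rack (321,260) and foam block (383,289). By the description, the white one with the grey fin is wanted. The dark bin is at (206,237) and the light bin at (446,228), both with their orange ends up in the image.

```bash
cat > h.py <<'E'
from bench import arm
import cv2, numpy as np
from scipy.spatial.transform import Rotation as R
def cam(n,st=None):
    p=arm.camera_params(n); f=200/np.tan(np.radians(p["fov_y"]/2))
    if n=="wrist":
        T=np.eye(4);T[:3,:3]=R.from_quat(st["ee_rot"]).as_matrix();T[:3,3]=st["position"]
        M=T@p["tool_from_camera"]; Rm,c=M[:3,:3],M[:3,3]
    else:
        Rm=cv2.Rodrigues(p["rvec"])[0].T; c=-Rm@p["tvec"]
    return f,p["cx"],p["cy"],Rm,c
def ray(C,px,z):
    f,cx,cy,Rm,c=C; px=np.atleast_2d(np.array(px,float))
    d=np.c_[(px[:,0]-cx)/f,(px[:,1]-cy)/f,np.ones(len(px))]@Rm.T
    return c[:2]+d[:,:2]*((z-c[2])/d[:,2])[:,None]
def proj(C,P):
    f,cx,cy,Rm,c=C; q=(np.atleast_2d(P)-c)@Rm; return np.c_[cx+f*q[:,0]/q[:,2],cy+f*q[:,1]/q[:,2]]
def big(m,n=1):
    cs=cv2.findContours(m.astype(np.uint8),cv2.RETR_EXTERNAL,cv2.CHAIN_APPROX_NONE)[0]
    return sorted(cs,key=cv2.contourArea)[::-1][:n]
def rectw(C,cnt,z):
    p=ray(C,cnt.reshape(-1,2),z).astype(np.float32); b=cv2.minAreaRect(p)
    return np.round(b[0],1),np.round(b[1],1),round(b[2],1)
def local(st,dx,dy):  # world shift -> tool axes
    return R.from_quat(st["ee_rot"]).inv().apply([dx,dy,0])
E
python3 - <<'E'
from h import *
im=cv2.imread("pics/top0.png"); C=cam("top"); print("cam",C[4])
hsv=cv2.cvtColor(im,cv2.COLOR_BGR2HSV)
H,S,V=cv2.split(hsv)
blue=(H>95)&(H<128)&(S>90); org=(H>5)&(H<18)&(S>180)&(V>80)
def box(m,x0,x1,y0,y1):
    o=np.zeros_like(m);o[y0:y1,x0:x1]=m[y0:y1,x0:x1];return o
for nm,x0,x1 in(("low",150,260),("up",395,500)):
    c=big(box(blue|org,x0,x1,170,300))[0]; o=big(box(org,x0,x1,170,300))[0]
    print(nm,"rim",rectw(C,c,100),"px",cv2.minAreaRect(c)); print("  orange",rectw(C,o,100))
w=(S<50)&(V>150)
print("rack",rectw(C,big(box(w,300,345,165,225))[0],30))
print("handle",rectw(C,big(box(w,425,470,190,265))[0],130))
crop=im[150:290,130:500]; cv2.imwrite("pics/crop.png",cv2.resize(crop,None,fx=2.1,fy=2.1,interpolation=cv2.INTER_CUBIC))
E
```

```text
cam [ 467.65979484    2.64233902 1089.92365162]
low rim (array([480.4, 307.7]), array([153.5, 185. ]), 73.5) px ((204.6446533203125, 238.84048461914062), (58.08599090576172, 71.2978515625), 15.64224624633789)
  orange (array([570.8, 281.8]), array([150.2,  18.5]), 73.6)
up rim (array([ 488.8, -336.2]), array([183.1, 143.3]), 12.1) px ((448.3882751464844, 229.1977081298828), (69.64094543457031, 53.742889404296875), 74.47589111328125)
  orange (array([ 579.6, -311.2]), array([ 19.6, 150. ]), 12.0)
rack (array([597.1,  -7.9]), array([ 54.3, 128. ]), 71.4)
handle (array([ 478.2, -334.1]), array([116.8,  16.3]), 7.0)
```

View pics/crop.png

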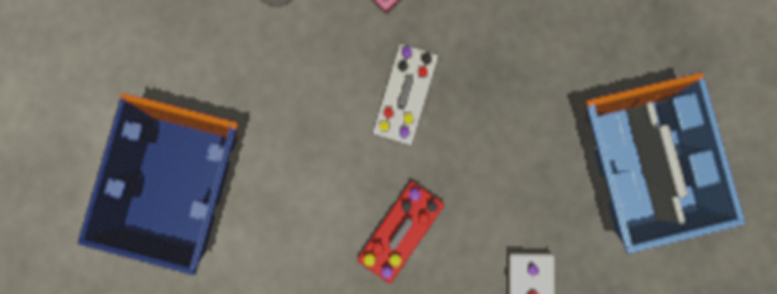

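The crop confirms the white rack with its grey fin and coloured caps at top (323,195). The red one is a look-alike. The light bin has its handle along its length. I'll go above the rack first.

Request:
drive_tool([
  [-1,30,24,0,0],
  [-1,60,48,0,0],
  [-1,90,72,0,0],
  [-1,120,97,0,0],
  [-1,150,121,0,0],
  [-1,180,145,0,0],
  [-1,210,169,0,0],
  [-1,240,193,0,0],
  [-1,270,217,0,0],
  [-1,300,241,0,0],
  [-1,330,266,0,0],
  [-1,360,290,0,0],
])

```text
clock: 1.3
position: [440.8, 217.0, 231.1]
ee_rot: [0.99, -0.144, -0.0, 0.0]
contact_force: [1.0, 0.3, 0.3]
gripper_width: 85.4
grasp_force: 0.0
```

Request:
drive_tool([
  [-1,27,22,0,2],
  [-1,54,43,0,2],
  [-1,81,65,0,2],
  [-1,108,87,0,2],
  [-1,135,109,0,2],
  [-1,162,130,0,2],
  [-1,189,152,0,2],
  [-1,214,172,0,2],
  [-1,214,172,0,2],
  [-1,214,172,0,2],
  [-1,214,172,0,2],
])

```text
clock: 2.4
position: [596.0, -6.8, 231.0]
ee_rot: [0.987, -0.161, -0.0, 0.0]
contact_force: [-0.2, 0.4, 0.6]
gripper_width: 85.6
grasp_force: 0.0
```

```bash
python3 - <<'E'
from h import *
st=arm.read_state(); im=arm.get_image("wrist"); cv2.imwrite("pics/w1.png",im)
print(st["position"],R.from_quat(st["ee_rot"]).as_matrix()[:2,0],st["joints"],st["clock"])
C=cam("wrist",st); hsv=cv2.cvtColor(im,cv2.COLOR_BGR2HSV);H,S,V=cv2.split(hsv)
print("expected rack px",proj(C,[[597,-8,30]]))
for c in big((S<50)&(V>150),3): print("px",cv2.minAreaRect(c),"w",rectw(C,c,30))
E
```

```text
[596.04972589  -6.76073815 231.01687652] [ 0.94819453 -0.31768923] [ 2.59905950e-01  3.36277229e-01 -6.58839799e-02 -3.20028859e-04
 -1.16943161e+00  9.87724018e-01] 2.4
expected rack px [[324.44640998 169.4186427 ]]
px ((112.0, 189.5), (379.0, 224.0), 90.0) w (array([608.7, 274.5]), array([263.8, 571.2]), 55.0)
px ((427.91546630859375, 226.8100128173828), (366.3602600097656, 227.3621368408203), 49.94596481323242) w (array([ 464.1, -109.1]), array([509.7, 279.9]), 26.5)
px ((363.7477111816406, 52.00349426269531), (67.55328369140625, 114.0577163696289), 33.42481231689453) w (array([703.3, -86.9]), array([ 71.5, 112.9]), 35.7)
```

View pics/w1.png

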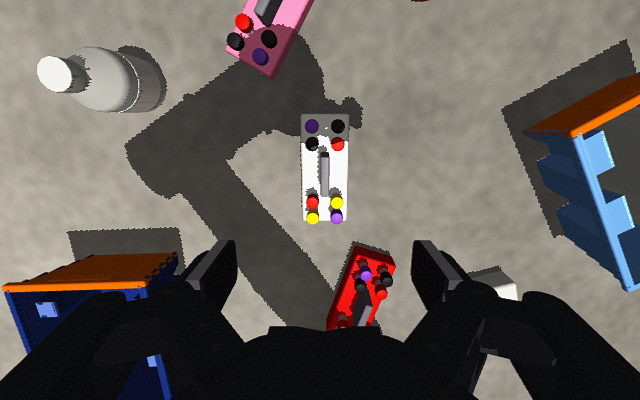

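The wrist view shows the white rack at (325,168), upright in the image, within about 1 mm of expectation and with its fin aligned. Pink at (270,30) and red at (362,290) stay clear. I'll descend and grip.

Request:
drive_tool([
  [-1,1,1,30,0],
  [-1,1,1,60,0],
  [-1,1,1,90,0],
  [-1,1,1,120,0],
  [-1,1,1,150,0],
  [-1,1,1,175,0],
  [-1,1,1,188,0],
  [-1,1,1,195,0],
  [-1,1,1,195,0],
  [-1,1,1,195,0],
  [0,1,1,195,0],
  [1,1,1,195,0],
])

```text
clock: 3.65
position: [597.9, -8.4, 37.4]
ee_rot: [0.987, -0.161, 0.001, -0.0]
contact_force: [-0.1, -1.1, -0.2]
gripper_width: 59.2
grasp_force: 0.0
```

Request:
drive_tool([
  [1,0,0,0,0],
  [1,0,0,0,0],
  [1,0,0,0,0],
  [1,0,0,0,0],
  [1,0,0,0,0],
  [1,0,0,0,0],
  [1,0,0,0,0],
  [1,0,0,0,0],
])

```text
clock: 4.45
position: [597.4, -8.5, 36.4]
ee_rot: [0.987, -0.161, 0.0, -0.0]
contact_force: [-0.1, 0.3, 1.0]
gripper_width: 9.2
grasp_force: 60.9
```

Request:
drive_tool([
  [1,0,0,-10,0],
  [1,0,0,-30,0],
  [1,0,0,-55,0],
  [1,0,0,-80,0],
  [1,0,0,-105,0],
  [1,0,0,-130,0],
  [1,0,0,-155,0],
  [1,0,0,-175,0],
  [1,0,0,-190,0],
  [1,0,0,-195,0],
  [1,0,0,-195,0],
])

```text
clock: 5.55
position: [597.0, -8.5, 231.7]
ee_rot: [0.987, -0.161, 0.0, -0.0]
contact_force: [0.8, -0.2, -2.8]
gripper_width: 9.1
grasp_force: 60.4
```

Request:
drive_tool([
  [1,-12,-15,0,-1],
  [1,-30,-38,0,-2],
  [1,-51,-65,0,-2],
  [1,-72,-91,0,-2],
  [1,-93,-118,0,-2],
  [1,-114,-144,0,-2],
  [1,-135,-171,0,-2],
  [1,-156,-197,0,-2],
  [1,-177,-224,0,-2],
  [1,-195,-247,0,-2],
  [1,-208,-263,0,-2],
  [1,-208,-263,0,-2],
])

```text
clock: 6.75
position: [482.3, 308.7, 229.5]
ee_rot: [0.99, -0.142, -0.001, 0.001]
contact_force: [0.4, -0.8, -2.9]
gripper_width: 9.3
grasp_force: 60.4
```

Request:
drive_tool([
  [1,0,0,0,0],
  [1,0,0,0,0],
])

```text
clock: 6.95
position: [483.6, 306.1, 230.6]
ee_rot: [0.99, -0.144, -0.001, 0.001]
contact_force: [-0.2, -0.1, -2.2]
gripper_width: 9.0
grasp_force: 60.4
```

```bash
python3 - <<'E'
from h import *
st=arm.read_state(); im=arm.get_image("wrist"); cv2.imwrite("pics/w2.png",im)
print(st["position"],R.from_quat(st["ee_rot"]).as_matrix()[:2,0],st["gripper_width"],st["clock"])
C=cam("wrist",st); a=np.radians(-16.5); u=np.array([np.cos(a),np.sin(a)]);v=np.array([-u[1],u[0]])
c0=np.array([484.5,307.3])
print("exp rim corners px",proj(C,[[*(c0+s*99*u+t*77*v),100] for s in(1,-1) for t in(1,-1)]).round(0))
print("ledges px",proj(C,[[*(c0+s*u+t*54*v),82] for s in(55,-21) for t in(1,-1)]).round(0))
E
```

```text
[483.57036911 306.05131997 230.57124161] [ 0.95836325 -0.28555063] 8.967553198663307 6.95
exp rim corners px [[233.  74.]
 [410.  74.]
 [249. 276.]
 [395. 275.]]
ledges px [[266. 125.]
 [378. 125.]
 [270. 200.]
 [374. 200.]]
```

View pics/w2.png

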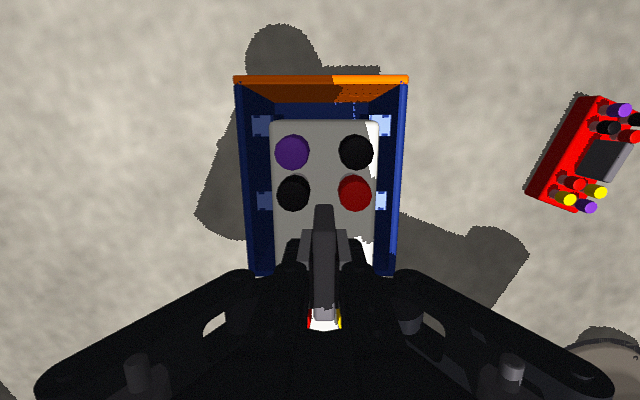

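The bin's orange corners at (233,75) and (409,75) match the predicted (233,74) and (410,74). Lowering the rack.

Request:
drive_tool([
  [1,1,-1,10,0],
  [1,1,-1,30,0],
  [1,1,-1,55,0],
  [1,1,-1,80,0],
  [1,1,-1,105,0],
  [1,1,-1,130,0],
  [1,1,-1,150,0],
  [1,1,-1,165,0],
  [1,1,-1,175,0],
  [1,1,-1,182,0],
  [1,1,-1,186,0],
  [1,1,-1,186,0],
])

```text
clock: 8.2
position: [485.0, 307.6, 45.2]
ee_rot: [0.99, -0.144, -0.0, 0.0]
contact_force: [0.6, -0.3, -3.1]
gripper_width: 9.1
grasp_force: 60.4
```

Request:
drive_tool([
  [1,0,0,2,0],
  [1,0,0,3,0],
  [1,0,0,4,0],
  [1,0,0,4,0],
  [1,0,0,4,0],
])

```text
clock: 8.7
position: [485.0, 307.7, 41.5]
ee_rot: [0.99, -0.144, 0.0, -0.0]
contact_force: [0.3, 0.4, -2.0]
gripper_width: 9.0
grasp_force: 60.4
```

Request:
drive_tool([
  [1,0,0,1,0],
  [1,0,0,2,0],
  [1,0,0,2,0],
])

```text
clock: 9.0
position: [485.2, 308.0, 40.6]
ee_rot: [0.99, -0.144, 0.0, -0.0]
contact_force: [-1.7, -0.9, 4.7]
gripper_width: 9.3
grasp_force: 61.5
```

Floor contact: the force went from −2 to +4.7 N. Opening partway and backing out.

Request:
drive_tool([
  [0.4,0,0,0,0],
  [0.2,0,0,0,0],
  [0.2,0,0,0,0],
  [0.2,0,0,0,0],
  [0.2,0,0,-10,0],
  [0.2,0,0,-30,0],
  [0.2,0,0,-60,0],
  [0.2,0,0,-100,0],
  [-1,0,0,-140,0],
  [-1,0,0,-180,0],
  [-1,0,0,-220,0],
  [-1,0,0,-220,0],
])

```text
clock: 10.2
position: [487.5, 309.4, 267.3]
ee_rot: [0.99, -0.143, 0.005, -0.005]
contact_force: [0.1, 0.4, 0.6]
gripper_width: 85.2
grasp_force: 0.0
```

```bash
python3 - <<'E'
from h import *
st=arm.read_state(); im=arm.get_image("wrist"); im2=arm.get_image("top")
cv2.imwrite("pics/w3.png",im);cv2.imwrite("pics/t3.png",im2)
print(st["position"],R.from_quat(st["ee_rot"]).as_matrix()[:2,0],st["gripper_width"],st["clock"])
a=np.radians(-16.5); u=np.array([np.cos(a),np.sin(a)]);v=np.array([-u[1],u[0]]);c0=np.array([484.5,307.3])
print("exp rim corners",proj(cam("wrist",st),[[*(c0+s*99*u+t*77*v),100] for s in(1,-1) for t in(1,-1)]).round(0).tolist())
E
```

```text
[487.53088232 309.37398825 267.26764573] [ 0.95878605 -0.28400414] 85.19376917257172 10.2
exp rim corners [[252.0, 83.0], [406.0, 83.0], [262.0, 262.0], [394.0, 263.0]]
```

View pics/w3.png

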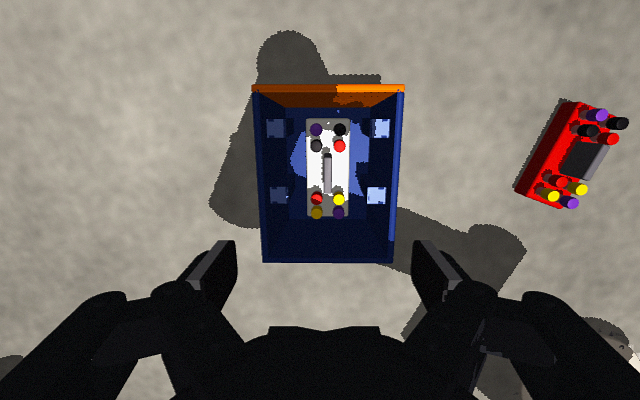

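The rack stands in the dark bin at (328,168), and the bin's corners match the estimate, so it hasn't moved. Next is the light bin, with the roll.

Request:
drive_tool([
  [-1,10,34,0,8],
  [-1,20,68,0,16],
  [-1,31,102,0,24],
  [-1,41,137,0,32],
  [-1,51,171,0,40],
  [-1,62,205,0,48],
  [-1,72,239,0,56],
  [-1,82,273,0,64],
  [-1,92,307,0,72],
  [-1,103,342,0,80],
  [-1,113,376,0,88],
  [-1,123,410,0,96],
])

```text
clock: 11.5
position: [485.0, -121.8, 258.0]
ee_rot: [-0.553, 0.833, 0.001, -0.001]
contact_force: [0.2, 0.0, -0.8]
gripper_width: 85.5
grasp_force: 0.0
```

```bash
python3 - <<'E'
from h import *
st=arm.read_state(); p=st["position"]; print(p,st["joints"],local(st,490-p[0],-332-p[1]),R.from_quat(st["ee_rot"]).as_matrix()[:2,0])
E
```

```text
[ 484.96345745 -121.80502489  257.9781996 ] [ 7.90074882e-02  1.52478086e-01 -2.44844558e-01 -3.60330513e-04
 -1.17644311e+00 -4.78210449e-01] [ 1.91697969e+02 -8.63665540e+01 -3.54877957e-02] [-0.38881051 -0.92131712]
```

Request:
drive_tool([
  [-1,27,-12,0,8],
  [-1,54,-24,0,16],
  [-1,81,-36,0,24],
  [-1,108,-48,0,32],
  [-1,135,-60,0,40],
  [-1,162,-73,0,48],
  [-1,183,-82,0,55],
  [-1,192,-86,0,55],
  [-1,192,-86,0,55],
  [-1,192,-86,0,55],
  [-1,192,-86,0,55],
])

```text
clock: 12.6
position: [491.8, -329.7, 259.3]
ee_rot: [-0.109, 0.994, 0.0, -0.0]
contact_force: [0.5, 0.1, -1.1]
gripper_width: 85.4
grasp_force: 0.0
```

```bash
python3 - <<'E'
from h import *
st=arm.read_state(); im=arm.get_image("wrist")
cv2.imwrite("pics/w4.png",im)
print(st["position"],np.degrees(R.from_quat(st["ee_rot"]).as_euler("ZYX")),st["joints"],st["clock"])
C=cam("wrist",st)
a=np.radians(12.1); u=np.array([np.cos(a),np.sin(a)]);v=np.array([-u[1],u[0]]);c0=np.array([491.5,-330.5])
print("exp rim corners ++ +- -+ --",proj(C,[[*(c0+s*99*u+t*77*v),100] for s in(1,-1) for t in(1,-1)]).round(0).tolist())
print("grip top ends",proj(C,[[*(c0+s*45*u),130] for s in(1,-1)]).round(0).tolist())
E
```

```text
[ 491.82946191 -329.66899003  259.25601906] [-1.67429269e+02 -1.41467024e-02  1.79976817e+02] [-3.17346061e-01  3.11041553e-01 -3.08129982e-02 -2.35035019e-04
 -1.22936087e+00 -1.03397092e+00] 12.6
exp rim corners ++ +- -+ -- [[389.0, 263.0], [255.0, 262.0], [403.0, 79.0], [244.0, 77.0]]
grip top ends [[322.0, 229.0], [323.0, 137.0]]
```

View pics/w4.png

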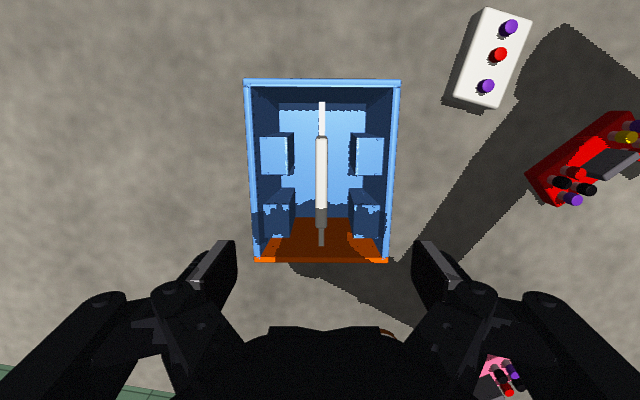

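The light bin's corners at (244,80), (401,80), (389,262) and (254,262), with the grip at (322,137–228), match the estimate to about 1 mm. The tool is already centred, so I'll descend with the fingers slightly narrowed.

Request:
drive_tool([
  [-0.5,0,0,15,0],
  [-0.5,0,0,40,0],
  [-0.5,0,0,65,0],
  [-0.5,0,0,90,0],
  [-0.5,0,0,115,0],
  [-0.5,0,0,138,0],
  [-0.5,0,0,155,0],
  [-0.5,0,0,164,0],
  [-0.5,0,0,164,0],
  [-0.5,0,0,164,0],
  [1,0,0,164,0],
  [1,0,0,164,0],
])

```text
clock: 13.85
position: [492.5, -330.9, 96.4]
ee_rot: [-0.109, 0.994, -0.0, 0.001]
contact_force: [-0.5, 0.3, 0.7]
gripper_width: 35.9
grasp_force: 0.0
```

Request:
drive_tool([
  [1,0,0,0,0],
  [1,0,0,0,0],
  [1,0,0,0,0],
  [1,0,0,0,0],
  [1,0,0,0,0],
  [1,0,0,0,0],
  [1,0,0,0,0],
])

```text
clock: 14.55
position: [492.2, -331.0, 95.7]
ee_rot: [-0.109, 0.994, -0.0, 0.0]
contact_force: [0.7, -1.3, 3.5]
gripper_width: 11.2
grasp_force: 60.3
```

Request:
drive_tool([
  [1,0,0,-5,0],
  [1,0,0,-15,0],
  [1,0,0,-30,0],
  [1,0,0,-50,0],
  [1,0,0,-72,0],
  [1,0,0,-95,0],
  [1,0,0,-118,0],
  [1,0,0,-140,0],
  [1,0,0,-158,0],
  [1,0,0,-168,0],
  [1,0,0,-170,0],
  [1,0,0,-170,0],
])

```text
clock: 15.75
position: [491.5, -330.2, 264.6]
ee_rot: [-0.108, 0.994, 0.001, -0.0]
contact_force: [-0.4, 0.0, -3.3]
gripper_width: 11.0
grasp_force: 59.6
```

```bash
python3 - <<'E'
from h import *
st=arm.read_state(); p=st["position"]; im=arm.get_image("wrist")
cv2.imwrite("pics/w5.png",im)
print(p,np.degrees(R.from_quat(st["ee_rot"]).as_euler("ZYX")),st["gripper_width"],st["contact_force"],local(st,484.5-p[0],307.3-p[1]))
C=cam("wrist",st)
a=np.radians(12.57); u=np.array([np.cos(a),np.sin(a)]);v=np.array([-u[1],u[0]]);c0=np.array([491.5,-330.5]);dz=p[2]-95.7
print("exp rim corners if rigid",proj(C,[[*(c0+s*99*u+t*77*v),100+dz] for s in(1,-1) for t in(1,-1)]).round(0).tolist())
E
```

```text
[ 491.45723904 -330.24623569  264.61814014] [-1.67553126e+02 -4.90156185e-02  1.79922975e+02] 11.00497384754967 [-0.41403013  0.04022879 -3.30300275] [-130.61930541  624.06063331    0.72720877]
exp rim corners if rigid [[448.0, 396.0], [197.0, 396.0], [501.0, 37.0], [142.0, 38.0]]
```

View pics/w5.png

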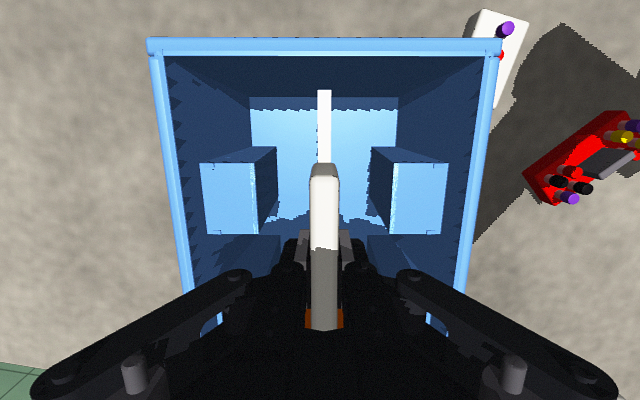

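The bin hangs level: its plain-end corners at (147,39) and (501,39) agree with rigid holding to about 1 mm. Carrying it over with the half turn.

Request:
drive_tool([
  [1,-2,10,0,-3],
  [1,-6,30,0,-8],
  [1,-11,54,0,-14],
  [1,-17,80,0,-20],
  [1,-22,106,0,-26],
  [1,-28,132,0,-32],
  [1,-33,158,0,-38],
  [1,-39,184,0,-44],
  [1,-44,210,0,-50],
  [1,-49,236,0,-56],
  [1,-54,256,0,-62],
  [1,-57,270,0,-68],
])

```text
clock: 17.0
position: [488.6, -53.4, 264.1]
ee_rot: [-0.648, 0.762, 0.001, -0.001]
contact_force: [0.5, 0.3, -3.9]
gripper_width: 10.9
grasp_force: 59.5
```

```bash
python3 - <<'E'
from h import *
st=arm.read_state(); p=st["position"]; print(p,st["gripper_width"],st["joints"],np.degrees(R.from_quat(st["ee_rot"]).as_euler("ZYX")),local(st,484.5-p[0],307.3-p[1]))
E
```

```text
[488.59415887 -53.43375023 264.11022529] 10.948132924627176 [ 2.21857860e-01  1.32763594e-01 -2.52800347e-01 -5.95662236e-04
 -1.18763494e+00 -3.82890316e-01] [-9.92392505e+01 -2.20966410e-02  1.79860493e+02] [-3.55396400e+02  6.19596619e+01  1.38003613e-02]
```

Request:
drive_tool([
  [1,-15,3,0,-5],
  [1,-42,7,0,-11],
  [1,-70,12,0,-17],
  [1,-98,17,0,-23],
  [1,-126,22,0,-29],
  [1,-154,27,0,-35],
  [1,-182,32,0,-42],
  [1,-212,37,0,-49],
  [1,-242,42,0,-56],
  [1,-270,47,0,-63],
  [1,-294,51,0,-70],
  [1,-312,54,0,-76],
])

```text
clock: 18.2
position: [487.1, 263.1, 263.7]
ee_rot: [0.98, -0.201, -0.001, 0.001]
contact_force: [0.5, -0.8, -2.3]
gripper_width: 11.2
grasp_force: 59.5
```

Request:
drive_tool([
  [1,0,0,0,0],
  [1,0,0,0,0],
])

```text
clock: 18.4
position: [487.2, 261.7, 264.0]
ee_rot: [0.979, -0.204, -0.001, 0.001]
contact_force: [-0.0, -0.4, -3.5]
gripper_width: 11.3
grasp_force: 59.5
```

```bash
python3 - <<'E'
from h import *
st=arm.read_state(); p=st["position"]; print(p,st["gripper_width"],np.degrees(R.from_quat(st["ee_rot"]).as_euler("ZYX")),local(st,484.5-p[0],307.3-p[1]))
E
```

```text
[487.19298492 261.65007554 263.95678191] 11.325404599525513 [-2.35802840e+01  7.93833519e-02  1.79836154e+02] [-20.72960925 -40.7608066   -0.08784136]
```

Request:
drive_tool([
  [1,-6,-12,0,-3],
  [1,-13,-26,0,-5],
  [1,-18,-36,0,-7],
  [1,-21,-42,0,-7],
  [1,-21,-42,0,-7],
  [1,-21,-42,0,-7],
  [1,-21,-42,0,-7],
])

```text
clock: 19.1
position: [485.3, 308.4, 265.3]
ee_rot: [0.99, -0.144, -0.0, 0.0]
contact_force: [0.6, 0.1, -3.8]
gripper_width: 10.9
grasp_force: 59.6
```

```bash
python3 - <<'E'
from h import *
st=arm.read_state(); p=st["position"]; im=arm.get_image("wrist");cv2.imwrite("pics/w6.png",im)
cv2.imwrite("pics/s6.png",arm.get_image("side"))
print(p,st["gripper_width"],np.degrees(R.from_quat(st["ee_rot"]).as_euler("ZYX")),local(st,484.5-p[0],307.3-p[1]))
# orange rim corners now at tool -x side hidden; plain rim of light bin: level and position
hsv=cv2.cvtColor(im,cv2.COLOR_BGR2HSV);H,S,V=cv2.split(hsv)
m=(H>95)&(H<120)&(S>90)&(V>150)
for r in (30,35,40,45,50,60,100,150,200): 
    x=np.flatnonzero(m[r]); print(r,x.min() if len(x) else None,x.max() if len(x) else None)
E
```

```text
[485.30161274 308.36249224 265.33154381] 10.878672689444382 [-1.65769975e+01  4.22677478e-03  1.79984242e+02] [-4.65162594e-01  1.24703503e+00  3.77285037e-04]
30 None None
35 None None
40 146 501
45 146 501
50 147 500
60 148 498
100 154 493
150 162 485
200 305 478
```

View pics/w6.png

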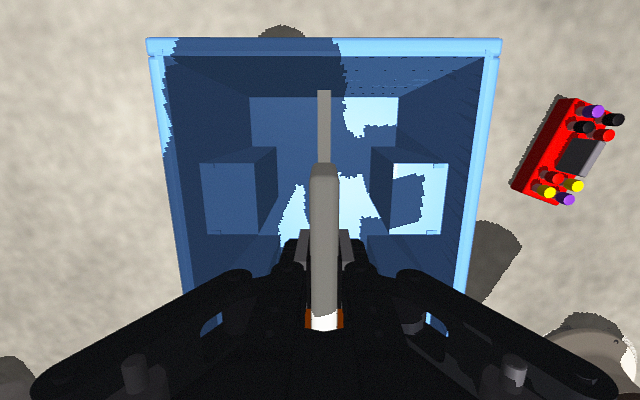

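The bin is still level, with its plain end toward the dark bin's orange end (corners at (146,39) and (501,39)) and centred within about 1 mm. Lowering.

Request:
drive_tool([
  [1,0,0,6,0],
  [1,0,0,18,0],
  [1,0,0,32,0],
  [1,0,0,46,0],
  [1,0,0,58,0],
  [1,0,0,68,0],
  [1,0,0,75,0],
  [1,0,0,80,0],
  [1,0,0,83,0],
  [1,0,0,84,0],
  [1,0,0,84,0],
  [1,0,0,84,0],
])

```text
clock: 20.4
position: [485.6, 309.0, 181.8]
ee_rot: [0.99, -0.144, 0.0, -0.0]
contact_force: [0.9, 0.0, -3.3]
gripper_width: 11.1
grasp_force: 59.5
```

Request:
drive_tool([
  [1,0,0,1,0],
  [1,0,0,2,0],
  [1,0,0,3,0],
  [1,0,0,3,0],
])

```text
clock: 20.8
position: [485.2, 308.7, 178.1]
ee_rot: [0.99, -0.144, -0.0, 0.0]
contact_force: [0.1, -0.8, -2.9]
gripper_width: 11.0
grasp_force: 59.6
```

Request:
drive_tool([
  [1,0,0,1,0],
  [1,0,0,1.5,0],
  [1,0,0,2,0],
  [1,0,0,2,0],
])

```text
clock: 21.2
position: [485.6, 309.0, 177.7]
ee_rot: [0.99, -0.144, 0.001, -0.0]
contact_force: [-1.3, 0.1, 5.0]
gripper_width: 11.7
grasp_force: 60.8
```

Contact came at z 177.7, the expected ledge height. Releasing gently and withdrawing.

Request:
drive_tool([
  [0.5,0,0,0,0],
  [0,0,0,0,0],
  [-0.3,0,0,0,0],
  [-0.4,0,0,0,0],
  [-0.4,0,0,0,0],
  [-0.4,0,0,-10,0],
  [-0.4,0,0,-25,0],
  [-0.4,0,0,-45,0],
  [-0.4,0,0,-65,0],
  [-0.4,0,0,-85,0],
  [-0.4,0,0,-100,0],
  [-0.4,0,0,-100,0],
])

```text
clock: 22.4
position: [486.5, 309.6, 279.7]
ee_rot: [0.99, -0.144, 0.002, -0.002]
contact_force: [0.1, -0.2, -0.0]
gripper_width: 59.7
grasp_force: 0.0
```

```bash
python3 - <<'E'
from h import *
st=arm.read_state(); p=st["position"]; im=arm.get_image("wrist");cv2.imwrite("pics/w7.png",np.hstack([cv2.resize(im,(400,250)),cv2.resize(arm.get_image("side")[80:280,80:400],(400,250))]))
C=cam("wrist",st); print(p,st["gripper_width"],st["clock"])
a=np.radians(-16.5); u=np.array([np.cos(a),np.sin(a)]);v=np.array([-u[1],u[0]]);c0=np.array([484.5,307.3])
print("exp rim z182",(proj(C,[[*(c0+s*99*u+t*77*v),182] for s in(1,-1) for t in(1,-1)])*.625).round(0).tolist())
E
```

```text
[486.4733113  309.56611322 279.68755152] 59.681486807096334 22.4
exp rim z182 [[142.0, 45.0], [268.0, 45.0], [154.0, 185.0], [256.0, 186.0]]
```

View pics/w7.png

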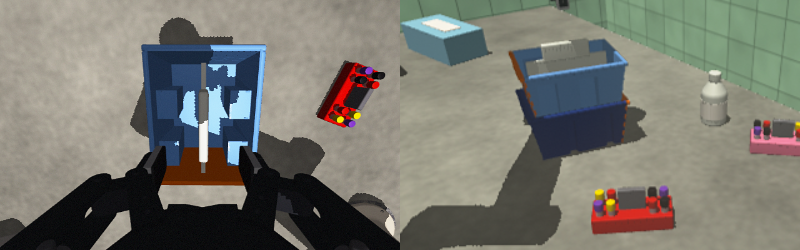

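The light bin sits level and high on the dark bin. Its rim corners at (142,45), (266,45) and (154,184) match the expected ledge pose, and its orange end is over the plain end. Handing in.

```bash
python3 -c "from bench import arm; print(arm.job_done())"
```

```text
the job is handed in; nothing more can be done
None
```

The job is handed in, with no verdict returned: the rack is upright on the dark bin's floor, and the light bin rests level on the four ledges with its orange end over the plain end, let go at about 22 s of the 64 s allowed.

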